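Find the rattling case in the rack and hold it out

TASK

In one of the three closed aluminium cases in the plywood rack the steel ball has come loose. Work along the rack from left to right: lift each case well clear, give it a good shake to feel whether it rattles, and set it back in its pocket before you take the next. Then hold the one that rattles up and forward, about 20 cm above the bench and out past the far edge of the rack, level and still, for the mechanic across the bench, and finish while still holding it; the two silent ones sit in their pockets (the last one shaken need not go back first if it is the one) and nothing else on the bench is disturbed.

Things in the scene. Friction and masses are not known exactly. Their poses are not given: they have to be found in the camera images.
- case_a_mid (a point): centre, 29 mm above the underside, of one of three like closed aluminium cases: 104 mm long (own x), 50 wide (own y, to grip), 58 high, latch towards the robot; about 0.4 kg. In one of the three, any letter or place, a loose 36 mm, 190 g steel ball rolls 30 mm either way along the length: it knocks on the ends when shaken or tipped lengthwise and shifts the weight there; in the others as much steel is packed tight
- case_b_mid (a point): centre, 29 mm above the underside, of one of three like closed aluminium cases: 104 mm long (own x), 50 wide (own y, to grip), 58 high, latch towards the robot; about 0.4 kg. In one of the three, any letter or place, a loose 36 mm, 190 g steel ball rolls 30 mm either way along the length: it knocks on the ends when shaken or tipped lengthwise and shifts the weight there; in the others as much steel is packed tight
- case_c_mid (a point): centre, 29 mm above the underside, of one of three like closed aluminium cases: 104 mm long (own x), 50 wide (own y, to grip), 58 high, latch towards the robot; about 0.4 kg. In one of the three, any letter or place, a loose 36 mm, 190 g steel ball rolls 30 mm either way along the length: it knocks on the ends when shaken or tipped lengthwise and shifts the weight there; in the others as much steel is packed tight
- rack: plywood rack fixed to the bench, 138 mm deep (own x, away from the robot), 314 long (own y, to the left), 18 high; origin at the centre of its underside. Three pockets along y, 107 mm apart, each 110 x 56 mm, 12 deep, floor 6 mm above the bench: a case has 3 mm play all round. The cases stand parallel to the rack at the start
- pocket_left (a point): centre of the floor of the rack's left pocket (seen from the robot), 6 mm above the bench; a seated case's centre is 29 mm above it
- pocket_middle (a point): centre of the floor of the rack's middle pocket (seen from the robot), 6 mm above the bench; a seated case's centre is 29 mm above it. Towards the robot from it stands a ring stretcher (post and ball lever, 0.27 m high) at world x = 0.39 to 0.48, y = 0.09 to 0.23
- pocket_right (a point): centre of the floor of the rack's right pocket (seen from the robot), 6 mm above the bench; a seated case's centre is 29 mm above it. Towards the robot from it stands a bench grinder, whose wheel guard, 0.24 m high, reaches out to world x = 0.53, y = 0.02
- marker: black marker pen, 128 mm long, 14 mm thick, lying just beyond the rack on the left; stays where it is
- ring_clamp: wooden hand clamp for rings, 123 mm long, 31 mm wide, 24 mm high, lying beyond the rack; stays where it is
- loupe: folding loupe, 54 mm long, 21 mm high, lying beyond the rack; stays where it is
- pliers_black: black pliers, 172 mm long, 17 mm high, lying on the right part of the bench; stays where it is
- brass_mallet: brass mallet, 220 mm long, 31 mm high, lying on the right part of the bench; stays where it is
Things that resemble listed ones, but are neither listed nor needed, are in the scene too. What is shaped like the part that bears case_b_mid but purple is not meant.

How it is judged:
By the outcome, as a careful person would: the job done as asked, in the order asked, and still so for the second after the job is handed in, while the arm keeps its last pose, push and grip.
It also fails if it takes over 72 s, if anything falls off the work surface, if the arm or the gripper's body presses on something with over 40 N, if the wrist force passes 120 N, or if a joint passes its speed limit or range.

ROBOT

A 6-joint arm with a two-finger parallel gripper is mounted at the origin on a cart in front of the work surface, level with it; the furniture and walls round the work are solid. World frame = base frame: x ahead of the robot, y to its left, z up, the work surface at z = 0. Lengths are in m, angles in rad, forces in N, time in s.
With the tool pointing down it reaches from about 0.4 to 0.825 m from the base axis. Payload 7 kg.
Tool frame: the origin (TCP) lies at the very end of the fingers, on their centre line; the grasp point (between the pads) lies 19 mm behind it (arm.grip_point_offset is the distance from the TCP to the grasp point, in m); z points along the fingers, y is the line along which they close (so a half turn about z gives the same grasp; the last joint's range is limited). The gripper opens to 88 mm and grips with 3 to 60 N. Pads are 19 mm wide; open, the fingers measure 130 mm over their backs; the gripper's body (78 mm by 193 mm) begins 47 mm behind the grasp point.
Start: joints at [1.627, 0.359, 0.012, 0, -1.224, -0.288], TCP at [0.155, 0.657, 0.227] pointing down, gripper open.
Joint ranges: [-3.07, 3.07], [-1.43, 2.12], [-1.02, 1.25], [-3.03, 1.67], [-3.05, -0], [-3.03, 3.03]. Speed limits (rad/s): [2.39, 2.39, 3.01, 3.14, 3.14, 3.14].

INTERFACE

Orientations are given as [roll, pitch, yaw] about the fixed x, y, z axes, in that order (R = Rz(yaw) Ry(pitch) Rx(roll)).
In Python, from bench import arm gives the robot as it stands. The module is installed in compiled form; this text tells all that it offers.
- The arm moves only by the tool step_arm, never from a script. Its argument "motion" is one flat list of numbers, 7 for each row, row after row: the closure, from -1 (fully open) to 1 (shut), then the shift along the tool's x, y, z in mm, then the turn, a rotation vector about the tool's x, y, z in rad. A call has 1 to 5 rows; each row is the pose to reach, as a shift and turn from the pose commanded when the call began, along the tool's axes at that moment; what a row does not reach only later rows make up. A row lasts 1/10 s, in which the tool goes at most 50 mm and 8.59 degrees, less where a joint would pass 70% of its speed; a pose out of reach is approached as far as the arm can. A call with a gripper value outside its range is refused whole. The fingers move at their own pace and stop on an object; "force" is the grip in N (left out, the last holds). Time passes only in rows, so rows that repeat a pose let the fingers close. It gives the time, the measured TCP pose, the force, the opening and the grip force at its end, in the units of the state.
- arm.get_state(): the state, without advancing time (a new reading comes with each control period).
- arm.capture(name): name is "side" or "top" or "wrist"; returns a dict with "img" (384x512x3 uint8, blue, green, red), "fx", "fy", "cx", "cy" (pixels), "R" (3x3) and "t" (3): a world point X has camera coordinates R X + t; the wrist camera has in their place "mount" (4x4, takes a point from camera to tool coordinates, whose origin is the TCP and whose axes are the flange's). Camera axes: x right, y down, z forward; pixel columns grow to the right and rows downward; lengths in m; the calibration is good to about 2 mm. A picture is of the moment at which its call begins: read the wrist's pose just before it. There is no depth.
- arm.close_job(): hands the job in; it is judged then, once.
The state is a dict: "time_s": time; "joint_pos": joint angles; "joint_vel": joint speeds; "joint_efforts": joint torques, N m; "eef_pos": TCP position; "orientation": TCP orientation; "contact_force": force on the tool from outside, world axes, zero at the start; "moment": the same for the moment, N m; "opening": finger opening in m; "gripper_force": force on a finger pad.
Only numpy, scipy, OpenCV 4.12 (cv2) and the standard library are available. Lean on these libraries where they do the work, as an engineer would, in place of code of your own. Each camera call takes 0.05 s, during which the arm holds its last target. There are 200 camera calls.

## Working session

There is one attempt and no reset: what is moved stays moved. The work goes in short steps, Python scripts to look and compute and a tool call to move; the robot and the scene stay as the last step left them, time stands still between calls to the robot, and variables do not carry over. Pictures are saved under pics/ and viewed, at most 10 in all, crops included, and the job is handed in when it is done.

Besides the shell and the picture viewer there is one more tool, called after "Call:" as name(argument=value, ...), one argument or row to a line, values as JSON. step_arm: Moves the arm, as the interface text tells. Its arguments: {"type":"object","properties":{"motion":{"type":"array"},"force":{"type":"number"}},"required":["motion"]}

```bash
mkdir -p pics; python3 - <<'E'
from bench import arm
import cv2,numpy as np
s=arm.get_state()
for k in s: print(k,np.round(s[k],4).tolist() if s[k] is not None else None)
for n in("top","side"):
    c=arm.capture(n); cv2.imwrite(f"pics/{n}.png",cv2.resize(c["img"],(768,576),interpolation=cv2.INTER_CUBIC))
    np.savez(n+".npz",**{k:v for k,v in c.items() if k!="img"})
    print(n,c["fx"],c["fy"],c["cx"],c["cy"],np.round(c["R"],3).tolist(),np.round(c["t"],3))
print(arm.grip_point_offset)
E
```

```text
time_s 0.0
joint_pos [1.6271, 0.3594, 0.0111, -0.0003, -1.2241, -0.2881]
joint_vel [-0.0027, -0.0008, -0.0009, -0.0003, 0.0015, -0.0004]
joint_efforts [0.0011, -58.2713, 29.3059, 6.9973, 0.0069, -0.0002]
eef_pos [0.155, 0.6565, 0.2256]
orientation [3.14, -0.0002, -0.2319]
contact_force [-0.0314, 0.8065, -0.5176]
moment [0.0184, -0.0357, 0.0227]
gripper_force 0.0
opening 0.0879
top 404.71685286553594 404.71685286553594 256.4346551274625 190.2069893001169 [[0.027, -0.999, 0.031], [-0.999, -0.029, -0.038], [0.039, -0.03, -0.999]] [0.041 0.673 1.074]
side 428.64003974531863 428.64003974531863 253.0223857907787 195.9136266069007 [[-0.991, -0.133, -0.017], [-0.071, 0.631, -0.772], [0.114, -0.764, -0.635]] [0.704 0.039 1.003]
0.0188
```

View pics/top.png

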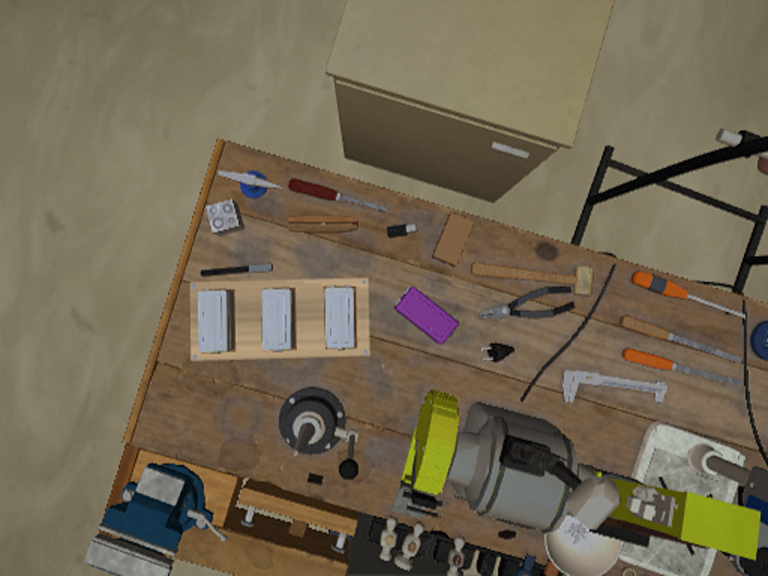

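View pics/side.png

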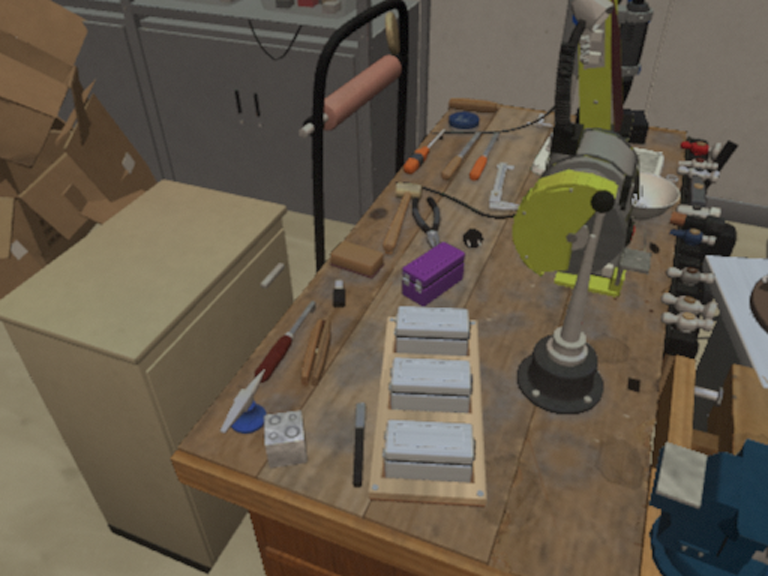

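The top view shows the rack with corners at about (191,282), (368,278), (369,357), (190,360), and the three cases at about (213,321), (277,319), (340,317). The ring stretcher is at (310,425) and the grinder guard at (430,445). The side view confirms that all three cases are seated.

```bash
cat > h.py <<'E'
import numpy as np
def ray(n,u,v,z):
    c=np.load(n+".npz"); R=c["R"];C=-R.T@c["t"]
    d=R.T@np.array([(u/1.5-c["cx"])/c["fx"],(v/1.5-c["cy"])/c["fy"],1])
    return C+d*(z-C[2])/d[2]
E
python3 - <<'E'
from h import *
for n,P in (("top",[(191,282),(368,278),(369,357),(190,360)]),("side",[(372,497),(486,497),(478,320),(388,318)])):
    p=np.array([ray(n,*q,.018) for q in P]);print(n,np.round(p,3).tolist(),p.mean(0).round(4))
for q in [(214,321),(277,319.5),(340,317)]: print(ray("top",*q,.064).round(4))
for q in [(350,467),(310,430)]: print(ray("top",*q,.2).round(3))
import cv2
im=cv2.imread("pics/top.png")[265:375,175:385];cv2.imwrite("pics/crop.png",cv2.resize(im,None,fx=3.8,fy=3.8,interpolation=cv2.INTER_CUBIC))
E
```

```text
top [[0.667, 0.401, 0.018], [0.684, 0.09, 0.018], [0.544, 0.084, 0.018], [0.531, 0.398, 0.018]] [0.6063 0.2434 0.018 ]
side [[0.664, 0.412, 0.018], [0.532, 0.396, 0.018], [0.546, 0.086, 0.018], [0.684, 0.097, 0.018]] [0.6066 0.2481 0.018 ]
[0.6012 0.3473 0.064 ]
[0.6066 0.2419 0.064 ]
[0.6137 0.1358 0.064 ]
[0.398 0.109 0.2  ]
[0.45  0.169 0.2  ]
```

View pics/crop.png

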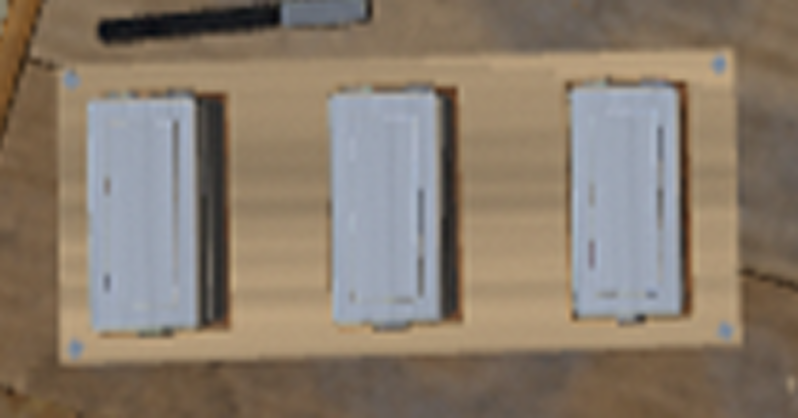

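The crop shows the case-top corners clearly, left case (88,98)-(200,328), middle (330,93)-(443,322), right (570,86)-(684,315). The latches face the bottom edge.

```bash
python3 - <<'E'
from h import *
f=lambda a,z:np.array([ray("top",u/3.8+175,v/3.8+265,z) for u,v in a])
r=f([(60,63),(735,48),(742,343),(62,363)],.018)
print(r.round(4).tolist(),r.mean(0)); 
for a,b in((1,0),(2,3)):
  d=r[a]-r[b]; print("yaw",np.arctan2(d[0],-d[1]))
for a in([(88,98),(193,93),(200,328),(92,330)],[(330,93),(435,90),(443,322),(336,325)],[(570,86),(680,84),(684,315),(576,318)]):
  p=f(a,.064); d=p[0]+p[1]-p[2]-p[3]; print(p.mean(0).round(4),"yaw",np.arctan2(d[1],d[0]))
from bench import arm
from scipy.spatial.transform import Rotation as Ro
s=arm.get_state();print(Ro.from_euler("xyz",s["orientation"]).as_matrix().round(3).tolist())
E
```

```text
[[0.6682, 0.4019, 0.018], [0.6842, 0.0893, 0.018], [0.5468, 0.0822, 0.018], [0.5298, 0.3955, 0.018]] [0.60723781 0.2422088  0.018     ]
yaw 0.05129951583032359
yaw 0.05433627562632029
[0.6015 0.3495 0.064 ] yaw 0.061577463965365425
[0.6065 0.2426 0.064 ] yaw 0.06427243454208184
[0.6124 0.1355 0.064 ] yaw 0.05182076442630519
[[0.973, -0.23, -0.0], [-0.23, -0.973, -0.001], [0.0, 0.001, -1.0]]
```

Call:
step_arm(
  motion=[-1, 42, 16.4, -10, 0, 0, -0.0574, -1, 84, 32.8, -20, 0, 0, -0.1148, -1, 126, 49.2, -30, 0, 0, -0.1722, -1, 168, 65.6, -40, 0, 0, -0.2296, -1, 210, 82, -50, 0, 0, -0.287],
)

```text
time_s: 0.6
eef_pos: [0.3417, 0.5275, 0.2767]
orientation: [3.141, 0.0, 0.058]
contact_force: [1.3, 1.0, 0.0]
opening: 0.0875
gripper_force: 0.0
```

Call:
step_arm(
  motion=[-1, 36, 27.6, 0, 0, 0, 0, -1, 72, 55.2, 0, 0, 0, 0, -1, 108, 82.8, 0, 0, 0, 0, -1, 144, 110.4, 0, 0, 0, 0, -1, 180, 138, 0, 0, 0, 0],
)

```text
time_s: 1.1
eef_pos: [0.5291, 0.3997, 0.2762]
orientation: [3.141, 0.0, 0.055]
contact_force: [-0.2, 0.8, 0.8]
opening: 0.0877
gripper_force: 0.0
```

Call:
step_arm(
  motion=[-1, 35, 27, 0, 0, 0, 0, -1, 69, 55, 0, 0, 0, 0, -1, 69, 55, 40, 0, 0, 0, -1, 69, 55, 80, 0, 0, 0, -1, 69, 55, 80, 0, 0, 0],
)

```text
time_s: 1.6
eef_pos: [0.5971, 0.3472, 0.1897]
orientation: [3.136, 0.01, 0.053]
contact_force: [-0.6, -1.7, -1.4]
opening: 0.0876
gripper_force: 0.0
```

```bash
python3 - <<'E'
from bench import arm
import cv2,numpy as np
s=arm.get_state(); print(np.round(s["joint_pos"],3),s["eef_pos"])
c=arm.capture("wrist");d=arm.capture("side");print(np.round(c["mount"],3).tolist(),c["fx"],c["cx"],c["cy"])
cv2.imwrite("pics/w1.png",np.hstack([cv2.resize(x["img"],(400,300),interpolation=cv2.INTER_AREA) for x in(c,d)]))
np.savez("w1.npz",**c,p=s["eef_pos"],o=s["orientation"])
E
```

```text
[ 0.807  0.413  0.011 -0.002 -1.179  0.818] [0.59710344 0.34721401 0.18969357]
[[-0.0, -0.952, -0.306, 0.083], [1.0, 0.0, -0.002, -0.0], [0.002, -0.306, 0.952, -0.157], [0.0, 0.0, 0.0, 1.0]] 265.24526862149503 255.0957782409601 191.62172708442174
```

View pics/w1.png

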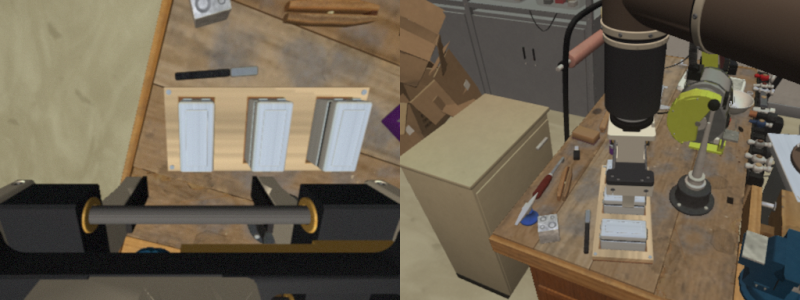

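The wrist view shows the left case top at about (181,103)-(213,171), with rack corners (165,88) and (367,88). The side view shows the forearm passing well above the stretcher.

```bash
cat >> h.py <<'E'
from scipy.spatial.transform import Rotation as Ro
def wray(n,u,v,z):
    c=np.load(n+".npz");M=c["mount"];Rt=Ro.from_euler("xyz",c["o"]).as_matrix()
    C=c["p"]+Rt@M[:3,3];d=Rt@M[:3,:3]@np.array([(u-c["cx"])/c["fx"],(v-c["cy"])/c["fy"],1])
    return C+d*(z-C[2])/d[2]
E
python3 - <<'E'
from h import *
g=lambda a,z:np.array([wray("w1",u*1.28,v*1.28,z) for u,v in a])
for P,z in (([(165,88),(367,88)],.018),([(181,103),(212,103),(213,171),(179,170)],.064),([(253,102),(291,102),(285,171),(247,171)],.064)):
    p=g(P,z);print(p.round(4).tolist(),p.mean(0).round(4))
E
```

```text
[[0.6687, 0.4028, 0.018], [0.685, 0.0955, 0.018]] [0.6768 0.2491 0.018 ]
[[0.6524, 0.3744, 0.064], [0.6546, 0.3331, 0.064], [0.5558, 0.3245, 0.064], [0.5548, 0.3749, 0.064]] [0.6044 0.3517 0.064 ]
[[0.6587, 0.2785, 0.064], [0.6614, 0.2277, 0.064], [0.5613, 0.2173, 0.064], [0.5584, 0.2739, 0.064]] [0.6099 0.2494 0.064 ]
```

Call:
step_arm(
  motion=[-1, 0, 0, 30, 0, 0, 0, -1, 0, 0, 60, 0, 0, 0, -1, 0, 0, 90, 0, 0, 0, -1, 0, 0, 90, 0, 0, 0, -1, 0, 0, 90, 0, 0, 0],
)

```text
time_s: 2.2
eef_pos: [0.6009, 0.351, 0.1091]
orientation: [-3.141, -0.002, 0.056]
contact_force: [1.2, 0.2, 1.6]
opening: 0.0875
gripper_force: 0.0
```

Call:
step_arm(
  motion=[-1, 2, 0, 30, 0, 0, 0, -1, 2, 0, 60, 0, 0, 0, -1, 2, 0, 75, 0, 0, 0, -1, 2, 0, 83, 0, 0, 0, -1, 2, 0, 83, 0, 0, 0],
)

```text
time_s: 2.7
eef_pos: [0.6023, 0.3504, 0.0242]
orientation: [-3.142, -0.001, 0.056]
contact_force: [-0.1, 0.3, 0.5]
opening: 0.0876
gripper_force: 0.0
```

Call:
step_arm(
  motion=[1, 0, 0, 0, 0, 0, 0, 1, 0, 0, 0, 0, 0, 0, 1, 0, 0, 0, 0, 0, 0, 1, 0, 0, 0, 0, 0, 0, 1, 0, 0, 0, 0, 0, 0],
  force=40,
)

```text
time_s: 3.2
eef_pos: [0.602, 0.3501, 0.0239]
orientation: [-3.141, -0.0, 0.055]
contact_force: [0.2, 1.2, -0.6]
opening: 0.0532
gripper_force: 0.0
```

Call:
step_arm(
  motion=[1, 0, 0, 0, 0, 0, 0, 1, 0, 0, 0, 0, 0, 0, 1, 0, 0, 0, 0, 0, 0, 1, 0, 0, 0, 0, 0, 0],
)

```text
time_s: 3.6
eef_pos: [0.602, 0.3502, 0.0239]
orientation: [-3.141, -0.0, 0.055]
contact_force: [-0.9, 1.1, 3.4]
opening: 0.0499
gripper_force: 40.0
```

```bash
cat > st.py <<'E'
from bench import arm
import numpy as np
s=arm.get_state()
for k in s: print(k,np.round(s[k],4).tolist())
E
python3 st.py
```

```text
time_s 3.6
joint_pos [0.8059, 0.5626, -0.1576, 0.0001, -0.85, 0.8202]
joint_vel [0.0003, -0.0009, -0.0007, -0.0001, 0.0003, -0.0009]
joint_efforts [-0.9982, -65.253, 22.3929, 5.4564, 0.1277, 0.0176]
eef_pos [0.602, 0.3502, 0.0239]
orientation [-3.1413, -0.0004, 0.0553]
contact_force [-0.928, 1.1302, 3.398]
moment [0.2789, 0.3574, 0.035]
gripper_force 39.9991
opening 0.0499
```

Call:
step_arm(
  motion=[1, 0, 0, -15, 0, 0, 0, 1, 0, 0, -45, 0, 0, 0, 1, 0, 0, -85, 0, 0, 0, 1, 0, 0, -120, 0, 0, 0, 1, 0, 0, -130, 0, 0, 0],
)

```text
time_s: 4.1
eef_pos: [0.6034, 0.3508, 0.1587]
orientation: [-3.138, -0.005, 0.056]
contact_force: [1.0, 0.1, -3.8]
opening: 0.0498
gripper_force: 40.0
```

Call:
step_arm(
  motion=[1, 0, 0, 0, 0, 0, 0, 1, 0, 0, 0, 0, 0, 0, 1, 0, 0, 0, 0, 0, 0],
)

```text
time_s: 4.4
eef_pos: [0.6007, 0.3491, 0.151]
orientation: [3.139, 0.003, 0.055]
contact_force: [1.0, 0.6, -4.8]
opening: 0.0497
gripper_force: 40.0
```

```bash
python3 st.py | egrep "eef|orient|force|moment"
```

```text
eef_pos [0.6007, 0.3491, 0.151]
orientation [3.1393, 0.0035, 0.0548]
contact_force [0.9517, 0.5915, -4.7619]
moment [-0.0357, 0.0128, 0.0051]
gripper_force 39.9989
```

Call:
step_arm(
  motion=[1, 35, 0, 0, 0, 0, 0, 1, -10, 0, 0, 0, 0, 0, 1, 35, 0, 0, 0, 0, 0, 1, -10, 0, 0, 0, 0, 0, 1, 35, 0, 0, 0, 0, 0],
)

```text
time_s: 4.9
eef_pos: [0.6196, 0.3429, 0.1392]
orientation: [3.122, 0.029, 0.057]
contact_force: [0.0, 1.7, -6.3]
opening: 0.0499
gripper_force: 40.0
```

Call:
step_arm(
  motion=[1, -45, 0, 0, 0, 0, 0, 1, 0, 0, 0, 0, 0, 0, 1, -45, 0, 0, 0, 0, 0, 1, 0, 0, 0, 0, 0, 0, 1, -45, 0, 0, 0, 0, 0],
)

```text
time_s: 5.4
eef_pos: [0.5974, 0.3492, 0.1402]
orientation: [3.13, 0.009, 0.053]
contact_force: [-2.9, 1.6, -6.2]
opening: 0.0498
gripper_force: 40.0
```

Call:
step_arm(
  motion=[1, 45, 0, 0, 0, 0, 0, 1, 0, 0, 0, 0, 0, 0, 1, 45, 0, 0, 0, 0, 0, 1, 0, 0, 0, 0, 0, 0, 1, 10, 0, 0, 0, 0, 0],
)

```text
time_s: 5.9
eef_pos: [0.5954, 0.3468, 0.1448]
orientation: [3.132, 0.014, 0.055]
contact_force: [0.7, 1.3, -2.4]
opening: 0.0496
gripper_force: 40.0
```

Call:
step_arm(
  motion=[1, 0, 0, 0, 0, 0.1, 0, 1, 0, 0, 0, 0, 0.2, 0, 1, 0, 0, 0, 0, 0.25, 0, 1, 0, 0, 0, 0, 0.25, 0, 1, 0, 0, 0, 0, 0.25, 0],
)

```text
time_s: 6.4
eef_pos: [0.6012, 0.3496, 0.1524]
orientation: [3.14, -0.247, 0.056]
contact_force: [0.2, 0.6, -3.7]
opening: 0.0499
gripper_force: 40.0
```

Call:
step_arm(
  motion=[1, 0, 0, 0, 0, 0, 0, 1, 0, 0, 0, 0, 0, 0, 1, 0, 0, 0, 0, 0, 0],
)

```text
time_s: 6.7
eef_pos: [0.6024, 0.35, 0.1534]
orientation: [3.142, -0.25, 0.054]
contact_force: [-0.3, -0.4, -5.3]
opening: 0.0499
gripper_force: 40.0
```

```bash
python3 st.py | egrep "eef|orient|force|moment"
```

```text
eef_pos [0.6024, 0.35, 0.1534]
orientation [3.1416, -0.2496, 0.0544]
contact_force [-0.2913, -0.3829, -5.3037]
moment [-0.1343, 1.2153, 0.0433]
gripper_force 39.999
```

Call:
step_arm(
  motion=[1, 0, 0, 0, 0, -0.125, 0, 1, 0, 0, 0, 0, -0.25, 0, 1, 0, 0, 0, 0, -0.375, 0, 1, 0, 0, 0, 0, -0.5, 0, 1, 0, 0, 0, 0, -0.5, 0],
)

```text
time_s: 7.2
eef_pos: [0.6044, 0.3491, 0.1497]
orientation: [3.14, 0.257, 0.051]
contact_force: [0.8, 0.1, -6.1]
opening: 0.0497
gripper_force: 40.0
```

Call:
step_arm(
  motion=[1, 0, 0, 0, 0, 0, 0, 1, 0, 0, 0, 0, 0, 0, 1, 0, 0, 0, 0, 0, 0, 1, 0, 0, 0, 0, 0, 0],
)

```text
time_s: 7.6
eef_pos: [0.6013, 0.3504, 0.1549]
orientation: [-3.141, 0.248, 0.057]
contact_force: [-0.6, -0.1, -2.8]
opening: 0.05
gripper_force: 40.0
```

```bash
python3 st.py | egrep "eef|orient|force|moment|open"
```

```text
eef_pos [0.6013, 0.3504, 0.1549]
orientation [-3.1406, 0.2481, 0.0566]
contact_force [-0.6305, -0.0629, -2.8442]
moment [0.0481, -1.1577, -0.0455]
gripper_force 39.999
opening 0.05
```

Call:
step_arm(
  motion=[1, 0, 0, 0, 0, 0.125, 0, 1, 0, 0, 0, 0, 0.25, 0, 1, 0, 0, 0, 0, 0.25, 0, 1, 0, 0, 0, 0, 0.25, 0, 1, 0, 0, 0, 0, 0.25, 0],
)

```text
time_s: 8.1
eef_pos: [0.6022, 0.3508, 0.155]
orientation: [-3.14, -0.001, 0.056]
contact_force: [1.1, 0.0, -2.9]
opening: 0.05
gripper_force: 40.0
```

```bash
python3 st.py | egrep "eef|orient|force|moment|open"
```

```text
eef_pos [0.6022, 0.3508, 0.155]
orientation [-3.1401, -0.0011, 0.0557]
contact_force [1.128, 0.0304, -2.8808]
moment [-0.0218, -0.0511, 0.0552]
gripper_force 39.9989
opening 0.05
```

Call:
step_arm(
  motion=[1, 45, 0, 0, 0, 0, 0, 1, 80, 0, 0, 0, 0, 0, 1, 35, 0, 0, 0, 0, 0, 1, -10, 0, 0, 0, 0, 0, 1, 35, 0, 0, 0, 0, 0],
)

```text
time_s: 8.6
eef_pos: [0.6212, 0.3449, 0.1462]
orientation: [3.13, 0.022, 0.057]
contact_force: [1.3, 2.3, -5.1]
opening: 0.0496
gripper_force: 40.0
```

Call:
step_arm(
  motion=[1, 45, 0, 0, 0, 0, 0, 1, 0, 0, 0, 0, 0, 0, 1, -45, 0, 0, 0, 0, 0, 1, 0, 0, 0, 0, 0, 0, 1, 45, 0, 0, 0, 0, 0],
)

```text
time_s: 9.1
eef_pos: [0.6804, 0.3543, 0.1534]
orientation: [3.14, 0.002, 0.058]
contact_force: [2.1, 3.2, -2.4]
opening: 0.0498
gripper_force: 40.0
```

Call:
step_arm(
  motion=[1, -45, 0, 0, 0, 0, 0, 1, -90, 0, 0, 0, 0, 0, 1, -45, 0, 0, 0, 0, 0, 1, 0, 0, 0, 0, 0, 0, 1, -45, 0, 0, 0, 0, 0],
)

```text
time_s: 9.6
eef_pos: [0.6482, 0.3546, 0.1441]
orientation: [3.137, 0.001, 0.051]
contact_force: [-4.7, 0.7, -8.6]
opening: 0.0497
gripper_force: 40.0
```

Call:
step_arm(
  motion=[1, -35, 0, 0, 0, 0, 0, 1, -35, 0, 0, 0, 0, 0, 1, -35, 0, 0, 0, 0, 0, 1, -35, 0, 0, 0, 0, 0, 1, -35, 0, 0, 0, 0, 0],
)

```text
time_s: 10.1
eef_pos: [0.6028, 0.3501, 0.1538]
orientation: [-3.141, -0.001, 0.054]
contact_force: [0.6, 0.5, -3.6]
opening: 0.0495
gripper_force: 40.0
```

```bash
python3 st.py | egrep "eef|orient|force|moment|open"
```

```text
eef_pos [0.6028, 0.3501, 0.1538]
orientation [-3.141, -0.0005, 0.0545]
contact_force [0.5601, 0.5458, -3.606]
moment [0.0191, -0.0589, 0.0452]
gripper_force 39.9988
opening 0.0495
```

Call:
step_arm(
  motion=[1, 0, 0, 40, 0, 0, 0, 1, 0, 0, 80, 0, 0, 0, 1, 0, 0, 105, 0, 0, 0, 1, 0, 0, 110, 0, 0, 0, 1, 0, 0, 110, 0, 0, 0],
)

```text
time_s: 10.6
eef_pos: [0.6023, 0.3498, 0.0431]
orientation: [3.141, 0.001, 0.055]
contact_force: [-0.1, -0.3, -3.2]
opening: 0.0494
gripper_force: 40.0
```

Call:
step_arm(
  motion=[1, 0, 0, 5, 0, 0, 0, 1, 0, 0, 10, 0, 0, 0, 1, 0, 0, 15, 0, 0, 0, 1, 0, 0, 20, 0, 0, 0, 1, 0, 0, 20, 0, 0, 0],
)

```text
time_s: 11.1
eef_pos: [0.6021, 0.3502, 0.0238]
orientation: [-3.141, -0.001, 0.055]
contact_force: [0.1, -0.3, -1.6]
opening: 0.0498
gripper_force: 40.0
```

Call:
step_arm(
  motion=[1, 0, 0, 0, 0, 0, 0, 1, 0, 0, 0, 0, 0, 0],
)

```text
time_s: 11.3
eef_pos: [0.6021, 0.3502, 0.0238]
orientation: [-3.141, -0.0, 0.055]
contact_force: [-0.3, 0.5, -2.9]
opening: 0.0501
gripper_force: 40.0
```

Call:
step_arm(
  motion=[-1, 0, 0, 0, 0, 0, 0, -1, 0, 0, 0, 0, 0, 0, -1, 0, 0, 0, 0, 0, 0, -1, 0, 0, 0, 0, 0, 0, -1, 0, 0, 0, 0, 0, 0],
)

```text
time_s: 11.8
eef_pos: [0.602, 0.3501, 0.0237]
orientation: [-3.141, -0.0, 0.055]
contact_force: [0.2, 0.2, 0.1]
opening: 0.0839
gripper_force: 0.0
```

Call:
step_arm(
  motion=[-1, 0, 0, -10, 0, 0, 0, -1, 0, 0, -50, 0, 0, 0, -1, 0, 0, -90, 0, 0, 0, -1, 0, 0, -110, 0, 0, 0, -1, 0, 0, -110, 0, 0, 0],
)

```text
time_s: 12.3
eef_pos: [0.6038, 0.3514, 0.139]
orientation: [-3.137, -0.006, 0.056]
contact_force: [1.2, -0.6, -0.2]
opening: 0.0875
gripper_force: 0.0
```

Call:
step_arm(
  motion=[-1, 0, 36, 0, 0, 0, 0, -1, 0, 72, 0, 0, 0, 0, -1, 0, 107, 0, 0, 0, 0, -1, 0, 107, 0, 0, 0, 0, -1, 0, 107, 0, 0, 0, 0],
)

```text
time_s: 12.8
eef_pos: [0.6078, 0.2423, 0.1337]
orientation: [-3.142, 0.0, 0.054]
contact_force: [0.9, 0.4, 0.1]
opening: 0.0874
gripper_force: 0.0
```

```bash
python3 - <<'E'
from bench import arm
import cv2,numpy as np
s=arm.get_state(); print(s["eef_pos"],s["contact_force"])
c=arm.capture("wrist");d=arm.capture("side")
cv2.imwrite("pics/w2.png",np.hstack([cv2.resize(x["img"],(400,300),interpolation=cv2.INTER_AREA) for x in(c,d)]))
np.savez("w2.npz",**c,p=s["eef_pos"],o=s["orientation"])
E
```

```text
[0.60784096 0.24228369 0.13371765] [0.91278704 0.38471444 0.1397619 ]
```

View pics/w2.png

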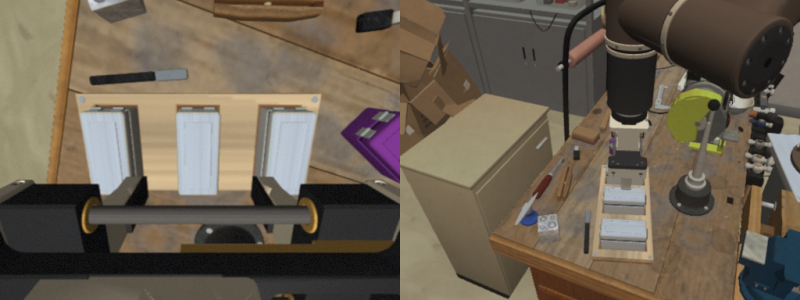

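The left case is back in its pocket, and the middle case is centred under the gripper (columns 176-219, image centre 199). The forearm clears the stretcher.

Call:
step_arm(
  motion=[-1, 0, 0, 30, 0, 0, 0, -1, 0, 0, 60, 0, 0, 0, -1, 0, 0, 90, 0, 0, 0, -1, 0, 0, 110, 0, 0, 0, -1, 0, 0, 110, 0, 0, 0],
)

```text
time_s: 13.4
eef_pos: [0.6065, 0.2435, 0.0207]
orientation: [3.139, 0.004, 0.056]
contact_force: [-0.2, 0.5, -0.2]
opening: 0.0879
gripper_force: 0.0
```

Call:
step_arm(
  motion=[1, 0, 0, 0, 0, 0, 0, 1, 0, 0, 0, 0, 0, 0, 1, 0, 0, 0, 0, 0, 0, 1, 0, 0, 0, 0, 0, 0, 1, 0, 0, 0, 0, 0, 0],
  force=40,
)

```text
time_s: 13.9
eef_pos: [0.608, 0.2433, 0.0242]
orientation: [-3.141, -0.001, 0.055]
contact_force: [-0.2, 0.2, -0.3]
opening: 0.0531
gripper_force: 0.0
```

Call:
step_arm(
  motion=[1, 0, 0, 0, 0, 0, 0, 1, 0, 0, 0, 0, 0, 0, 1, 0, 0, 0, 0, 0, 0, 1, 0, 0, 0, 0, 0, 0],
)

```text
time_s: 14.3
eef_pos: [0.608, 0.2434, 0.0241]
orientation: [-3.141, -0.001, 0.055]
contact_force: [-2.0, 0.7, 6.3]
opening: 0.0499
gripper_force: 40.0
```

Call:
step_arm(
  motion=[1, 0, 0, -15, 0, 0, 0, 1, 0, 0, -45, 0, 0, 0, 1, 0, 0, -85, 0, 0, 0, 1, 0, 0, -120, 0, 0, 0, 1, 0, 0, -130, 0, 0, 0],
)

```text
time_s: 14.8
eef_pos: [0.6094, 0.2439, 0.1584]
orientation: [-3.139, -0.005, 0.056]
contact_force: [0.9, 0.4, -2.9]
opening: 0.0503
gripper_force: 40.0
```

Call:
step_arm(
  motion=[1, 45, 0, 0, 0, 0, 0, 1, 80, 0, 0, 0, 0, 0, 1, 35, 0, 0, 0, 0, 0, 1, -10, 0, 0, 0, 0, 0, 1, 35, 0, 0, 0, 0, 0],
)

```text
time_s: 15.3
eef_pos: [0.6228, 0.2364, 0.1448]
orientation: [3.13, 0.027, 0.056]
contact_force: [0.7, 2.1, -5.7]
opening: 0.0502
gripper_force: 40.0
```

Call:
step_arm(
  motion=[1, 45, 0, 0, 0, 0, 0, 1, 0, 0, 0, 0, 0, 0, 1, -45, 0, 0, 0, 0, 0, 1, 0, 0, 0, 0, 0, 0, 1, 45, 0, 0, 0, 0, 0],
)

```text
time_s: 15.8
eef_pos: [0.6837, 0.2462, 0.1519]
orientation: [3.139, 0.006, 0.058]
contact_force: [2.2, 1.9, -0.7]
opening: 0.0498
gripper_force: 40.0
```

Call:
step_arm(
  motion=[1, -45, 0, 0, 0, 0, 0, 1, -90, 0, 0, 0, 0, 0, 1, -45, 0, 0, 0, 0, 0, 1, 0, 0, 0, 0, 0, 0, 1, -45, 0, 0, 0, 0, 0],
)

```text
time_s: 16.3
eef_pos: [0.6528, 0.2477, 0.1432]
orientation: [3.136, 0.004, 0.053]
contact_force: [5.0, 3.0, -9.1]
opening: 0.0497
gripper_force: 40.0
```

Call:
step_arm(
  motion=[1, -35, 0, 0, 0, 0, 0, 1, -35, 0, 0, 0, 0, 0, 1, -35, 0, 0, 0, 0.1, 0, 1, -35, 0, 0, 0, 0.2, 0, 1, -35, 0, 0, 0, 0.25, 0],
)

```text
time_s: 16.8
eef_pos: [0.6058, 0.2424, 0.1525]
orientation: [3.141, -0.251, 0.056]
contact_force: [-0.1, -0.6, -3.9]
opening: 0.05
gripper_force: 40.0
```

Call:
step_arm(
  motion=[1, 0, 0, 0, 0, 0, 0, 1, 0, 0, 0, 0, 0, 0, 1, 0, 0, 0, 0, 0, 0, 1, 0, 0, 0, 0, 0, 0, 1, 0, 0, 0, 0, 0, 0],
)

```text
time_s: 17.3
eef_pos: [0.6084, 0.2432, 0.1534]
orientation: [-3.142, -0.25, 0.054]
contact_force: [0.3, 0.3, -3.6]
opening: 0.0501
gripper_force: 40.0
```

```bash
python3 st.py | egrep "eef|orient|force|moment"
```

```text
eef_pos [0.6084, 0.2432, 0.1534]
orientation [-3.1416, -0.2496, 0.0545]
contact_force [0.326, 0.3469, -3.5902]
moment [-0.0724, 1.0917, -0.016]
gripper_force 39.9998
```

Call:
step_arm(
  motion=[1, 0, 0, 0, 0, -0.125, 0, 1, 0, 0, 0, 0, -0.25, 0, 1, 0, 0, 0, 0, -0.25, 0, 1, 0, 0, 0, 0, -0.25, 0, 1, 0, 0, 0, 0, -0.25, 0],
)

```text
time_s: 17.8
eef_pos: [0.6074, 0.2427, 0.1529]
orientation: [3.141, -0.0, 0.055]
contact_force: [0.2, -0.4, -4.5]
opening: 0.05
gripper_force: 40.0
```

```bash
python3 st.py | egrep "eef|orient|force|moment"
```

```text
eef_pos [0.6074, 0.2427, 0.1529]
orientation [3.1409, -0.0, 0.0548]
contact_force [0.21, -0.4149, -4.5316]
moment [-0.1109, -0.0013, 0.0396]
gripper_force 39.9999
```

Call:
step_arm(
  motion=[1, 0, 0, 0, 0, -0.125, 0, 1, 0, 0, 0, 0, -0.25, 0, 1, 0, 0, 0, 0, -0.25, 0, 1, 0, 0, 0, 0, -0.25, 0, 1, 0, 0, 0, 0, -0.25, 0],
)

```text
time_s: 18.3
eef_pos: [0.6072, 0.2431, 0.154]
orientation: [3.141, 0.248, 0.056]
contact_force: [-0.1, 0.5, -3.4]
opening: 0.05
gripper_force: 40.0
```

Call:
step_arm(
  motion=[1, 0, 0, 0, 0, 0, 0, 1, 0, 0, 0, 0, 0, 0],
)

```text
time_s: 18.5
eef_pos: [0.6073, 0.2434, 0.1548]
orientation: [-3.141, 0.248, 0.056]
contact_force: [0.4, 0.2, -4.1]
opening: 0.0497
gripper_force: 40.0
```

```bash
python3 st.py | egrep "eef|orient|force|moment|open"
```

```text
eef_pos [0.6073, 0.2434, 0.1548]
orientation [-3.1409, 0.2479, 0.0561]
contact_force [0.4091, 0.1625, -4.0723]
moment [0.0428, -1.1207, -0.0235]
gripper_force 39.9999
opening 0.0497
```

Call:
step_arm(
  motion=[1, 0, 0, 0, 0, 0.125, 0, 1, 0, 0, 0, 0, 0.25, 0, 1, 0, 0, 0, 0, 0.25, 0, 1, 0, 0, 0, 0, 0.25, 0, 1, 0, 0, 0, 0, 0.25, 0],
)

```text
time_s: 19.0
eef_pos: [0.6083, 0.2438, 0.1548]
orientation: [-3.141, -0.001, 0.056]
contact_force: [0.3, 0.6, -4.6]
opening: 0.0498
gripper_force: 40.0
```

```bash
python3 st.py | egrep "eef|orient|force|moment|open"
```

```text
eef_pos [0.6083, 0.2438, 0.1548]
orientation [-3.1406, -0.0012, 0.0556]
contact_force [0.2674, 0.5759, -4.5783]
moment [-0.0236, -0.0365, -0.0099]
gripper_force 39.9998
opening 0.0498
```

Call:
step_arm(
  motion=[1, 0, 0, 40, 0, 0, 0, 1, 0, 0, 80, 0, 0, 0, 1, 0, 0, 105, 0, 0, 0, 1, 0, 0, 110, 0, 0, 0, 1, 0, 0, 110, 0, 0, 0],
)

```text
time_s: 19.5
eef_pos: [0.6085, 0.2431, 0.043]
orientation: [3.141, 0.001, 0.055]
contact_force: [0.0, 0.3, -2.7]
opening: 0.05
gripper_force: 40.0
```

Call:
step_arm(
  motion=[1, 0, 0, 5, 0, 0, 0, 1, 0, 0, 10, 0, 0, 0, 1, 0, 0, 15, 0, 0, 0, 1, 0, 0, 20, 0, 0, 0, 1, 0, 0, 20, 0, 0, 0],
)

```text
time_s: 20.0
eef_pos: [0.6081, 0.2434, 0.0243]
orientation: [-3.141, -0.001, 0.056]
contact_force: [-2.1, -1.3, 0.4]
opening: 0.0497
gripper_force: 40.0
```

Call:
step_arm(
  motion=[1, 0, 0, 0, 0, 0, 0, 1, 0, 0, 0, 0, 0, 0],
)

```text
time_s: 20.2
eef_pos: [0.608, 0.2434, 0.0243]
orientation: [-3.141, -0.001, 0.056]
contact_force: [-3.9, -0.5, 4.3]
opening: 0.0498
gripper_force: 40.0
```

Call:
step_arm(
  motion=[-1, 0, 0, 0, 0, 0, 0, -1, 0, 0, 0, 0, 0, 0, -1, 0, 0, 0, 0, 0, 0, -1, 0, 0, 0, 0, 0, 0, -1, 0, 0, 0, 0, 0, 0],
)

```text
time_s: 20.7
eef_pos: [0.6078, 0.2431, 0.0235]
orientation: [3.142, 0.0, 0.055]
contact_force: [-0.8, -0.3, -0.3]
opening: 0.0836
gripper_force: 0.0
```

Call:
step_arm(
  motion=[-1, 0, 0, -10, 0, 0, 0, -1, 0, 0, -50, 0, 0, 0, -1, 0, 0, -90, 0, 0, 0, -1, 0, 0, -110, 0, 0, 0, -1, 0, 0, -110, 0, 0, 0],
)

```text
time_s: 21.2
eef_pos: [0.6099, 0.2444, 0.1387]
orientation: [-3.138, -0.007, 0.056]
contact_force: [0.5, -0.0, 0.4]
opening: 0.0878
gripper_force: 0.0
```

Call:
step_arm(
  motion=[-1, 0, 36, 0, 0, 0, 0, -1, 0, 72, 0, 0, 0, 0, -1, 0, 107, 0, 0, 0, 0, -1, 0, 107, 0, 0, 0, 0, -1, 0, 107, 0, 0, 0, 0],
)

```text
time_s: 21.7
eef_pos: [0.6136, 0.1355, 0.1336]
orientation: [3.142, 0.0, 0.054]
contact_force: [0.8, -0.2, -0.4]
opening: 0.0881
gripper_force: 0.0
```

```bash
python3 - <<'E'
from bench import arm
import cv2,numpy as np
s=arm.get_state(); print(s["eef_pos"],s["contact_force"])
c=arm.capture("wrist");d=arm.capture("side")
cv2.imwrite("pics/w3.png",np.hstack([cv2.resize(x["img"],(400,300),interpolation=cv2.INTER_AREA) for x in(c,d)]))
E
```

```text
[0.61361323 0.13545426 0.13355361] [ 0.81125158 -0.15223784 -0.43022862]
```

View pics/w3.png

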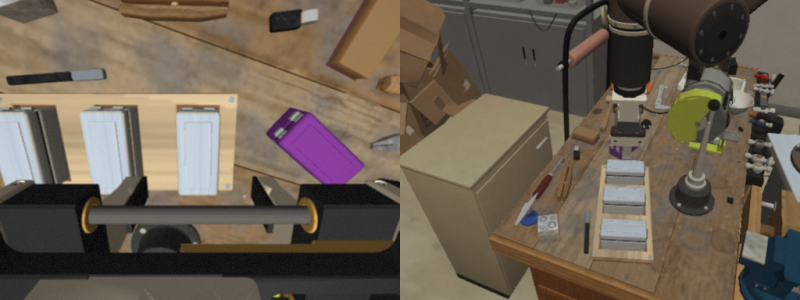

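Both shaken cases are seated, and the right case is centred under the gripper (columns 177-219).

Call:
step_arm(
  motion=[-1, 0, 0, 30, 0, 0, 0, -1, 0, 0, 60, 0, 0, 0, -1, 0, 0, 90, 0, 0, 0, -1, 0, 0, 110, 0, 0, 0, -1, 0, 0, 110, 0, 0, 0],
)

```text
time_s: 22.3
eef_pos: [0.6122, 0.1368, 0.0207]
orientation: [3.14, 0.004, 0.056]
contact_force: [-0.7, -0.2, 0.4]
opening: 0.0874
gripper_force: 0.0
```

Call:
step_arm(
  motion=[1, 0, 0, 0, 0, 0, 0, 1, 0, 0, 0, 0, 0, 0, 1, 0, 0, 0, 0, 0, 0, 1, 0, 0, 0, 0, 0, 0, 1, 0, 0, 0, 0, 0, 0],
  force=40,
)

```text
time_s: 22.8
eef_pos: [0.614, 0.1365, 0.0243]
orientation: [-3.141, -0.001, 0.055]
contact_force: [-0.6, 0.2, 0.8]
opening: 0.0531
gripper_force: 0.0
```

Call:
step_arm(
  motion=[1, 0, 0, 0, 0, 0, 0, 1, 0, 0, 0, 0, 0, 0, 1, 0, 0, 0, 0, 0, 0, 1, 0, 0, 0, 0, 0, 0],
)

```text
time_s: 23.2
eef_pos: [0.614, 0.1365, 0.0242]
orientation: [-3.141, -0.001, 0.055]
contact_force: [-1.1, 1.3, 5.3]
opening: 0.0495
gripper_force: 40.0
```

Call:
step_arm(
  motion=[1, 0, 0, -15, 0, 0, 0, 1, 0, 0, -45, 0, 0, 0, 1, 0, 0, -85, 0, 0, 0, 1, 0, 0, -120, 0, 0, 0, 1, 0, 0, -130, 0, 0, 0],
)

```text
time_s: 23.7
eef_pos: [0.6152, 0.1368, 0.1572]
orientation: [-3.14, -0.005, 0.055]
contact_force: [0.6, 1.3, -3.2]
opening: 0.0498
gripper_force: 40.0
```

Call:
step_arm(
  motion=[1, 45, 0, 0, 0, 0, 0, 1, 80, 0, 0, 0, 0, 0, 1, 35, 0, 0, 0, 0, 0, 1, -10, 0, 0, 0, 0, 0, 1, 35, 0, 0, 0, 0, 0],
)

```text
time_s: 24.2
eef_pos: [0.6253, 0.13, 0.1435]
orientation: [3.133, 0.031, 0.054]
contact_force: [-1.5, 0.6, -5.9]
opening: 0.0499
gripper_force: 40.0
```

Call:
step_arm(
  motion=[1, 45, 0, 0, 0, 0, 0, 1, 0, 0, 0, 0, 0, 0, 1, -45, 0, 0, 0, 0, 0, 1, 0, 0, 0, 0, 0, 0, 1, 45, 0, 0, 0, 0, 0],
)

```text
time_s: 24.7
eef_pos: [0.6892, 0.1394, 0.1511]
orientation: [3.14, 0.006, 0.057]
contact_force: [3.7, 2.1, -1.0]
opening: 0.0496
gripper_force: 40.0
```

Call:
step_arm(
  motion=[1, -45, 0, 0, 0, 0, 0, 1, -90, 0, 0, 0, 0, 0, 1, -45, 0, 0, 0, 0, 0, 1, 0, 0, 0, 0, 0, 0, 1, -45, 0, 0, 0, 0, 0],
)

```text
time_s: 25.2
eef_pos: [0.6592, 0.1409, 0.1425]
orientation: [3.137, 0.005, 0.054]
contact_force: [-3.4, 0.2, -7.7]
opening: 0.0502
gripper_force: 40.0
```

Call:
step_arm(
  motion=[1, -35, 0, 0, 0, 0, 0, 1, -35, 0, 0, 0, 0, 0, 1, -35, 0, 0, 0, 0.1, 0, 1, -35, 0, 0, 0, 0.2, 0, 1, -35, 0, 0, 0, 0.25, 0],
)

```text
time_s: 25.7
eef_pos: [0.6115, 0.1357, 0.1519]
orientation: [-3.142, -0.25, 0.055]
contact_force: [0.6, -0.2, -3.6]
opening: 0.0499
gripper_force: 40.0
```

Call:
step_arm(
  motion=[1, 0, 0, 0, 0, 0, 0, 1, 0, 0, 0, 0, 0, 0, 1, 0, 0, 0, 0, 0, 0, 1, 0, 0, 0, 0, 0, 0, 1, 0, 0, 0, 0, 0, 0],
)

```text
time_s: 26.2
eef_pos: [0.6142, 0.1364, 0.1533]
orientation: [3.142, -0.249, 0.055]
contact_force: [0.2, 0.0, -3.9]
opening: 0.0499
gripper_force: 40.0
```

```bash
python3 st.py | egrep "eef|orient|force|moment"
```

```text
eef_pos [0.6142, 0.1364, 0.1533]
orientation [3.1416, -0.2495, 0.0547]
contact_force [0.2121, 0.0034, -3.9416]
moment [-0.1618, 1.1095, 0.0853]
gripper_force 39.997
```

Call:
step_arm(
  motion=[1, 0, 0, 0, 0, -0.125, 0, 1, 0, 0, 0, 0, -0.25, 0, 1, 0, 0, 0, 0, -0.25, 0, 1, 0, 0, 0, 0, -0.25, 0, 1, 0, 0, 0, 0, -0.25, 0],
)

```text
time_s: 26.7
eef_pos: [0.6132, 0.1359, 0.1529]
orientation: [3.141, -0.0, 0.055]
contact_force: [0.2, -0.5, -3.0]
opening: 0.0499
gripper_force: 40.0
```

```bash
python3 st.py | egrep "eef|orient|force|moment"
```

```text
eef_pos [0.6132, 0.1359, 0.1529]
orientation [3.1412, -0.0001, 0.0548]
contact_force [0.191, -0.5284, -2.9645]
moment [-0.0537, 0.0781, -0.0281]
gripper_force 39.9971
```

Call:
step_arm(
  motion=[1, 0, 0, 0, 0, -0.125, 0, 1, 0, 0, 0, 0, -0.25, 0, 1, 0, 0, 0, 0, -0.25, 0, 1, 0, 0, 0, 0, -0.25, 0, 1, 0, 0, 0, 0, -0.25, 0],
)

```text
time_s: 27.2
eef_pos: [0.6132, 0.1363, 0.1541]
orientation: [-3.142, 0.248, 0.055]
contact_force: [-0.2, -0.2, -2.6]
opening: 0.0498
gripper_force: 40.0
```

Call:
step_arm(
  motion=[1, 0, 0, 0, 0, 0, 0, 1, 0, 0, 0, 0, 0, 0],
)

```text
time_s: 27.4
eef_pos: [0.6133, 0.1365, 0.1549]
orientation: [-3.141, 0.248, 0.056]
contact_force: [-1.1, -0.8, -3.7]
opening: 0.0501
gripper_force: 40.0
```

```bash
python3 st.py | egrep "eef|orient|force|moment|open"
```

```text
eef_pos [0.6133, 0.1365, 0.1549]
orientation [-3.141, 0.2476, 0.056]
contact_force [-1.1309, -0.7789, -3.7013]
moment [0.0645, -1.1181, -0.0208]
gripper_force 39.997
opening 0.0501
```

Call:
step_arm(
  motion=[1, 0, 0, 0, 0, 0.125, 0, 1, 0, 0, 0, 0, 0.25, 0, 1, 0, 0, 0, 0, 0.25, 0, 1, 0, 0, 0, 0, 0.25, 0, 1, 0, 0, 0, 0, 0.25, 0],
)

```text
time_s: 27.9
eef_pos: [0.6143, 0.1368, 0.1548]
orientation: [-3.141, -0.001, 0.056]
contact_force: [0.2, 0.9, -4.0]
opening: 0.0498
gripper_force: 40.0
```

```bash
python3 st.py | egrep "eef|orient|force|moment|open"
```

```text
eef_pos [0.6143, 0.1368, 0.1548]
orientation [-3.1408, -0.0014, 0.0556]
contact_force [0.2251, 0.9263, -4.0259]
moment [0.0364, -0.1015, 0.0027]
gripper_force 39.997
opening 0.0498
```

```bash
cat > avg.py <<'E'
from bench import arm
import numpy as np
a=[]
for i in range(20):
    arm.capture("wrist"); s=arm.get_state(); a.append(np.r_[s["moment"],s["contact_force"],s["joint_efforts"][3:]])
a=np.array(a);print(s["time_s"],a.mean(0).round(4).tolist(),"se",(a.std(0)/20**.5).round(4).tolist())
E
```

Call:
step_arm(
  motion=[1, 0, 0, 0, 0, 0.125, 0, 1, 0, 0, 0, 0, 0.25, 0, 1, 0, 0, 0, 0, 0.25, 0, 1, 0, 0, 0, 0, 0.25, 0, 1, 0, 0, 0, 0, 0.25, 0],
)

```text
time_s: 28.4
eef_pos: [0.6155, 0.1372, 0.1547]
orientation: [-3.141, -0.251, 0.055]
contact_force: [0.6, -0.0, -3.7]
opening: 0.0499
gripper_force: 40.0
```

```bash
python3 avg.py
```

```text
29.4 [-0.0973, 1.142, 0.001, 0.0145, -0.1852, -3.6739, 6.4836, 0.9564, -0.0063] se [0.0067, 0.0069, 0.006, 0.1304, 0.1027, 0.1312, 0.0054, 0.004, 0.0008]
```

Call:
step_arm(
  motion=[1, 0, 0, 0, 0, -0.125, 0, 1, 0, 0, 0, 0, -0.25, 0, 1, 0, 0, 0, 0, -0.375, 0, 1, 0, 0, 0, 0, -0.5, 0, 1, 0, 0, 0, 0, -0.5, 0],
)

```text
time_s: 29.9
eef_pos: [0.6155, 0.1361, 0.1497]
orientation: [3.14, 0.258, 0.053]
contact_force: [-1.0, 0.9, -5.7]
opening: 0.0497
gripper_force: 40.0
```

Call:
step_arm(
  motion=[1, 0, 0, 0, 0, 0, 0, 1, 0, 0, 0, 0, 0, 0],
)

```text
time_s: 30.1
eef_pos: [0.6135, 0.1363, 0.1537]
orientation: [3.142, 0.248, 0.055]
contact_force: [0.1, -0.1, -3.5]
opening: 0.05
gripper_force: 40.0
```

```bash
python3 avg.py
```

```text
31.1 [0.0297, -1.1456, -0.0057, 0.1963, 0.1392, -3.393, 6.8553, -0.9653, 0.0075] se [0.0072, 0.0066, 0.0073, 0.1032, 0.1395, 0.1032, 0.003, 0.0047, 0.0004]
```

Call:
step_arm(
  motion=[1, 0, 0, 0, 0, 0.125, 0, 1, 0, 0, 0, 0, 0.25, 0, 1, 0, 0, 0, 0, 0.25, 0, 1, 0, 0, 0, 0, 0.25, 0, 1, 0, 0, 0, 0, 0.25, 0],
)

```text
time_s: 31.6
eef_pos: [0.6144, 0.1367, 0.1543]
orientation: [-3.141, -0.0, 0.055]
contact_force: [0.8, 0.2, -3.3]
opening: 0.0499
gripper_force: 40.0
```

```bash
python3 avg.py
```

```text
32.6 [-0.0259, -0.0138, -0.0066, 0.1303, 0.0231, -3.6672, 6.9371, 0.0825, 0.0013] se [0.0048, 0.0088, 0.0065, 0.0922, 0.1383, 0.1007, 0.0022, 0.0028, 0.0003]
```

Call:
step_arm(
  motion=[1, 0, 0, 40, 0, 0, 0, 1, 0, 0, 80, 0, 0, 0, 1, 0, 0, 105, 0, 0, 0, 1, 0, 0, 110, 0, 0, 0, 1, 0, 0, 110, 0, 0, 0],
)

```text
time_s: 33.1
eef_pos: [0.6137, 0.1362, 0.0432]
orientation: [3.141, 0.001, 0.055]
contact_force: [-0.4, -0.6, -2.6]
opening: 0.0498
gripper_force: 40.0
```

Call:
step_arm(
  motion=[1, 0, 0, 5, 0, 0, 0, 1, 0, 0, 10, 0, 0, 0, 1, 0, 0, 15, 0, 0, 0, 1, 0, 0, 20, 0, 0, 0, 1, 0, 0, 20, 0, 0, 0],
)

```text
time_s: 33.6
eef_pos: [0.6139, 0.1365, 0.024]
orientation: [-3.141, -0.001, 0.056]
contact_force: [-1.4, -0.1, 0.3]
opening: 0.05
gripper_force: 40.0
```

Call:
step_arm(
  motion=[1, 0, 0, 0, 0, 0, 0, 1, 0, 0, 0, 0, 0, 0],
)

```text
time_s: 33.8
eef_pos: [0.614, 0.1365, 0.024]
orientation: [-3.141, -0.001, 0.055]
contact_force: [-2.0, 0.1, 2.7]
opening: 0.0496
gripper_force: 40.0
```

Seated. Next I release it, go back to the middle case, re-grip it and average its readings.

Call:
step_arm(
  motion=[-1, 0, 0, 0, 0, 0, 0, -1, 0, 0, 0, 0, 0, 0, -1, 0, 0, 0, 0, 0, 0, -1, 0, 0, 0, 0, 0, 0, -1, 0, 0, 0, 0, 0, 0],
)

```text
time_s: 34.3
eef_pos: [0.6138, 0.1363, 0.0235]
orientation: [3.142, -0.0, 0.055]
contact_force: [1.1, 0.2, 0.7]
opening: 0.0837
gripper_force: 0.0
```

Call:
step_arm(
  motion=[-1, 0, 0, -10, 0, 0, 0, -1, 0, 0, -50, 0, 0, 0, -1, 0, 0, -90, 0, 0, 0, -1, 0, 0, -110, 0, 0, 0, -1, 0, 0, -110, 0, 0, 0],
)

```text
time_s: 34.8
eef_pos: [0.6159, 0.1372, 0.1385]
orientation: [-3.139, -0.007, 0.056]
contact_force: [1.0, 0.7, 0.1]
opening: 0.0877
gripper_force: 0.0
```

Call:
step_arm(
  motion=[-1, 0, -36, 0, 0, 0, 0, -1, 0, -72, 0, 0, 0, 0, -1, 0, -107, 0, 0, 0, 0, -1, 0, -107, 0, 0, 0, 0, -1, 0, -107, 0, 0, 0, 0],
)

```text
time_s: 35.3
eef_pos: [0.6072, 0.2438, 0.1331]
orientation: [3.141, 0.001, 0.057]
contact_force: [-1.2, -1.0, -0.6]
opening: 0.0874
gripper_force: 0.0
```

Call:
step_arm(
  motion=[-1, 0, 0, 30, 0, 0, 0, -1, 0, 0, 60, 0, 0, 0, -1, 0, 0, 90, 0, 0, 0, -1, 0, 0, 110, 0, 0, 0, -1, 0, 0, 110, 0, 0, 0],
)

```text
time_s: 35.8
eef_pos: [0.6064, 0.241, 0.0207]
orientation: [3.139, 0.004, 0.054]
contact_force: [-0.1, 0.9, 0.3]
opening: 0.0876
gripper_force: 0.0
```

Call:
step_arm(
  motion=[1, 0, 0, 0, 0, 0, 0, 1, 0, 0, 0, 0, 0, 0, 1, 0, 0, 0, 0, 0, 0, 1, 0, 0, 0, 0, 0, 0, 1, 0, 0, 0, 0, 0, 0],
  force=40,
)

```text
time_s: 36.3
eef_pos: [0.608, 0.2434, 0.0242]
orientation: [-3.141, -0.001, 0.055]
contact_force: [-0.9, -0.1, 0.8]
opening: 0.0529
gripper_force: 0.0
```

Call:
step_arm(
  motion=[1, 0, 0, 0, 0, 0, 0, 1, 0, 0, 0, 0, 0, 0, 1, 0, 0, 0, 0, 0, 0, 1, 0, 0, 0, 0, 0, 0],
)

```text
time_s: 36.7
eef_pos: [0.6079, 0.2433, 0.0241]
orientation: [-3.141, -0.0, 0.055]
contact_force: [-2.4, -1.2, 5.8]
opening: 0.0498
gripper_force: 40.0
```

Call:
step_arm(
  motion=[1, 0, 0, -15, 0, 0, 0, 1, 0, 0, -45, 0, 0, 0, 1, 0, 0, -85, 0, 0, 0, 1, 0, 0, -120, 0, 0, 0, 1, 0, 0, -130, 0, 0, 0],
)

```text
time_s: 37.2
eef_pos: [0.6095, 0.2441, 0.1585]
orientation: [-3.139, -0.006, 0.056]
contact_force: [-0.7, 0.5, -2.7]
opening: 0.0498
gripper_force: 40.0
```

Call:
step_arm(
  motion=[1, 0, 0, 0, 0, 0.125, 0, 1, 0, 0, 0, 0, 0.25, 0, 1, 0, 0, 0, 0, 0.25, 0, 1, 0, 0, 0, 0, 0.25, 0, 1, 0, 0, 0, 0, 0.25, 0],
)

```text
time_s: 37.7
eef_pos: [0.6082, 0.2437, 0.1539]
orientation: [-3.141, -0.25, 0.055]
contact_force: [0.6, 0.1, -3.5]
opening: 0.0496
gripper_force: 40.0
```

```bash
python3 avg.py
```

```text
38.7 [-0.0889, 1.1141, 0.0038, -0.0357, -0.0472, -3.7997, 6.5804, 0.78, -0.0057] se [0.0064, 0.0097, 0.0074, 0.1194, 0.0858, 0.0832, 0.0079, 0.005, 0.0007]
```

Call:
step_arm(
  motion=[1, 0, 0, 0, 0, -0.125, 0, 1, 0, 0, 0, 0, -0.25, 0, 1, 0, 0, 0, 0, -0.375, 0, 1, 0, 0, 0, 0, -0.5, 0, 1, 0, 0, 0, 0, -0.5, 0],
)

```text
time_s: 39.2
eef_pos: [0.6097, 0.2427, 0.1498]
orientation: [3.14, 0.257, 0.052]
contact_force: [-0.2, -0.4, -5.4]
opening: 0.0494
gripper_force: 40.0
```

Call:
step_arm(
  motion=[1, 0, 0, 0, 0, 0, 0, 1, 0, 0, 0, 0, 0, 0],
)

```text
time_s: 39.4
eef_pos: [0.6076, 0.2431, 0.1537]
orientation: [3.142, 0.248, 0.055]
contact_force: [0.1, 0.7, -2.7]
opening: 0.0499
gripper_force: 40.0
```

```bash
python3 avg.py
```

```text
40.4 [0.0438, -1.1283, -0.0095, -0.1895, -0.0995, -3.9002, 6.9036, -0.8816, 0.0065] se [0.006, 0.0084, 0.0056, 0.0944, 0.1475, 0.0894, 0.0015, 0.0052, 0.0006]
```

Call:
step_arm(
  motion=[1, 0, 0, 0, 0, 0.08, 0, 1, 0, 0, 0, 0, 0.16, 0, 1, 0, 0, 0, 0, 0.22, 0, 1, 0, 0, 0, 0, 0.24, 0, 1, 0, 0, 0, 0, 0.24, 0],
)

```text
time_s: 40.9
eef_pos: [0.607, 0.2432, 0.1541]
orientation: [-3.142, 0.01, 0.056]
contact_force: [0.1, 0.3, -4.3]
opening: 0.0497
gripper_force: 40.0
```

```bash
python3 avg.py
```

```text
41.9 [-0.0152, -0.0154, -0.0073, 0.0816, 0.0019, -4.0284, 7.1161, 0.0931, -0.0037] se [0.0064, 0.0061, 0.0056, 0.1152, 0.1298, 0.1219, 0.0026, 0.0091, 0.005]
```

Call:
step_arm(
  motion=[1, 0, 0, 0, 0, 0.01, 0, 1, 0, 0, 0, 0, 0.02, 0, 1, 0, 0, 0, 0, 0.02, 0, 1, 0, 0, 0, 0, 0.02, 0, 1, 0, 0, 0, 0, 0.02, 0],
)

```text
time_s: 42.4
eef_pos: [0.6078, 0.2432, 0.1537]
orientation: [-3.141, -0.01, 0.055]
contact_force: [0.3, 0.6, -4.2]
opening: 0.0501
gripper_force: 40.0
```

Call:
step_arm(
  motion=[1, 0, 0, 0, 0, 0, 0, 1, 0, 0, 0, 0, 0, 0, 1, 0, 0, 0, 0, 0, 0, 1, 0, 0, 0, 0, 0, 0, 1, 0, 0, 0, 0, 0, 0],
)

```text
time_s: 42.9
eef_pos: [0.6078, 0.2431, 0.1535]
orientation: [3.142, -0.01, 0.055]
contact_force: [0.4, -0.7, -4.3]
opening: 0.0495
gripper_force: 40.0
```

```bash
python3 avg.py; python3 st.py | egrep "eef|orie|joint_pos"
```

```text
43.9 [-0.0345, 0.0691, 0.0014, 0.2181, -0.0434, -4.0738, 7.1196, 0.1699, -0.0003] se [0.0078, 0.0072, 0.0081, 0.1081, 0.1101, 0.1434, 0.0001, 0.0, 0.0]
joint_pos [0.6815, 0.3715, -0.145, 0.0068, -1.0463, 0.9411]
eef_pos [0.6078, 0.2432, 0.1535]
orientation [3.1416, -0.0099, 0.0552]
```

Call:
step_arm(
  motion=[1, 0, 0, 0, 0, 0.05, 0, 1, 0, 0, 0, 0, 0.05, 0, 1, 0, 0, 0, 0, 0.05, 0, 1, 0, 0, 0, 0, 0.05, 0, 1, 0, 0, 0, 0, 0.05, 0],
)

```text
time_s: 44.4
eef_pos: [0.6081, 0.2433, 0.1536]
orientation: [-3.142, -0.06, 0.055]
contact_force: [0.4, -0.1, -4.0]
opening: 0.0498
gripper_force: 40.0
```

Call:
step_arm(
  motion=[1, 0, 0, 0, 0, 0, 0, 1, 0, 0, 0, 0, 0, 0, 1, 0, 0, 0, 0, 0, 0, 1, 0, 0, 0, 0, 0, 0],
)

```text
time_s: 44.8
eef_pos: [0.6078, 0.2432, 0.1535]
orientation: [3.142, -0.06, 0.055]
contact_force: [0.1, 0.3, -4.2]
opening: 0.0498
gripper_force: 40.0
```

```bash
python3 avg.py
```

```text
45.8 [-0.0372, 0.2286, 0.0032, -0.1925, 0.1021, -3.7322, 7.0555, 0.2721, -0.002] se [0.0056, 0.0064, 0.0048, 0.1032, 0.0916, 0.0937, 0.0008, 0.0006, 0.0001]
```

Call:
step_arm(
  motion=[1, 0, 0, 0, 0, -0.06, 0, 1, 0, 0, 0, 0, -0.12, 0, 1, 0, 0, 0, 0, -0.12, 0, 1, 0, 0, 0, 0, -0.12, 0, 1, 0, 0, 0, 0, -0.12, 0],
)

```text
time_s: 46.3
eef_pos: [0.6074, 0.243, 0.1534]
orientation: [3.141, 0.059, 0.055]
contact_force: [-0.7, 0.3, -4.2]
opening: 0.0501
gripper_force: 40.0
```

Call:
step_arm(
  motion=[1, 0, 0, 0, 0, 0, 0, 1, 0, 0, 0, 0, 0, 0, 1, 0, 0, 0, 0, 0, 0, 1, 0, 0, 0, 0, 0, 0],
)

```text
time_s: 46.7
eef_pos: [0.6077, 0.2433, 0.1538]
orientation: [-3.141, 0.06, 0.055]
contact_force: [0.8, -0.6, -2.9]
opening: 0.0497
gripper_force: 40.0
```

```bash
python3 avg.py
```

```text
47.7 [-0.0102, -0.2216, -0.0024, -0.0278, 0.1734, -3.9707, 7.0943, -0.0983, 0.0021] se [0.0057, 0.007, 0.0063, 0.1169, 0.1432, 0.0888, 0.0019, 0.0016, 0.0001]
```

The two tilt sizes show a lengthwise weight shift of 0.126 ± 0.011 N m, against about 0.11 expected for the loose ball. So the middle case is the one that rattles. Next I level it and present it.

Call:
step_arm(
  motion=[1, 0, 0, 0, 0, 0.03, 0, 1, 0, 0, 0, 0, 0.06, 0, 1, 0, 0, 0, 0, 0.06, 0],
)

```text
time_s: 48.0
eef_pos: [0.6072, 0.2431, 0.1538]
orientation: [3.142, -0.0, 0.056]
contact_force: [0.8, 0.3, -3.8]
opening: 0.0496
gripper_force: 40.0
```

Call:
step_arm(
  motion=[1, 10, 4, -12, 0, 0, 0, 1, 30, 12, -24, 0, 0, 0, 1, 55, 22, -36, 0, 0, 0, 1, 80, 32, -41, 0, 0, 0, 1, 105, 42, -41, 0, 0, 0],
)

```text
time_s: 48.5
eef_pos: [0.7165, 0.2069, 0.196]
orientation: [-3.141, -0.001, 0.056]
contact_force: [-0.0, 0.5, -4.0]
opening: 0.0501
gripper_force: 40.0
```

Call:
step_arm(
  motion=[1, 20, 8, 0, 0, 0, 0, 1, 35, 14, 0, 0, 0, 0, 1, 45, 18, 0, 0, 0, 0, 1, 45, 18, 0, 0, 0, 0, 1, 45, 18, 0, 0, 0, 0],
)

```text
time_s: 49.0
eef_pos: [0.7605, 0.1916, 0.1941]
orientation: [3.142, 0.001, 0.055]
contact_force: [-0.2, -0.4, -3.2]
opening: 0.0498
gripper_force: 40.0
```

Call:
step_arm(
  motion=[1, 0, 0, 0, 0, 0, 0, 1, 0, 0, 0, 0, 0, 0, 1, 0, 0, 0, 0, 0, 0, 1, 0, 0, 0, 0, 0, 0, 1, 0, 0, 0, 0, 0, 0],
)

```text
time_s: 49.5
eef_pos: [0.7608, 0.1917, 0.1948]
orientation: [-3.141, -0.0, 0.055]
contact_force: [-0.2, -0.6, -3.9]
opening: 0.0499
gripper_force: 40.0
```

```bash
python3 - <<'E'
from bench import arm
import cv2,numpy as np
s=arm.get_state(); print(s["time_s"],s["eef_pos"],s["orientation"],s["joint_vel"])
c=arm.capture("top");d=arm.capture("side")
cv2.imwrite("pics/fin.png",np.hstack([cv2.resize(x["img"],(400,300),interpolation=cv2.INTER_AREA) for x in(c,d)]))
E
```

```text
49.5 [0.76075555 0.19169907 0.19480856] [-3.14149779e+00 -2.15663200e-04  5.54705228e-02] [-3.19749931e-03  1.57612599e-03 -6.57013365e-05  4.49630378e-04
  5.57694338e-06  3.99387700e-04]
```

View pics/fin.png

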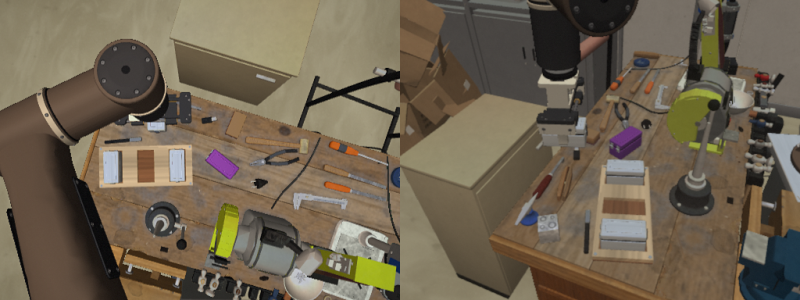

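The final view shows the left and right cases seated, at top-view (112,165) and (178,165), and the middle pocket empty. The middle case is held level beyond the rack, and nothing else has moved.

```bash
python3 -c "
from bench import arm
print(arm.close_job())"
```

```text
the job is handed in; nothing more can be done
None
```

I shook the cases left to right and found the loose ball in the middle one; the arm finished holding it level and still about 20 cm up, past the rack's far edge, with the two silent cases back in their pockets, and I handed the job in at about 50 s.

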